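# Index the tappet fixture and hold its spring jaw open

### The job

A colleague is about to load a valve tappet. Turn the round indexing table by its black knob until the empty, red-ringed nest sits in front of the jaw and the table clicks into its detent; then pull the spring-loaded jaw by its yellow tab until its needle stands over the red clip on the scale, and keep it there: finish while still holding the tab. Leave the loose parts and tools lying around where they are.

Things in the scene. Friction and masses are not known exactly. Their poses are not given: they have to be found in the camera images.
- fixture: The grey base plate (280 x 420 mm, 12 mm thick, bolted to the bench) that carries the turntable and the jaw. Origin at the centre of its underside. Its y axis runs from the jaw towards the turntable; the jaw is pulled along its -y. z is up.
- turntable (a joint): Angle of the aluminium turntable (192 mm across) about its upright axis, rad, growing counter-clockwise from above. 0: empty nest in front of the jaw, a sprung ball on the rim between two brass pins (the detent). Starts at 0.6 to 1.25, so turn it clockwise; stops at -0.3 and 1.45. Friction 1 N at the knob; the ball catches within about 0.08 rad of 0; 11 N at the knob rides it over a pin.
- pivot (a point): The turntable's axis at the height of its top face (30 mm above the bench). Its axes turn with the turntable.
- knob (a point): The round black turning knob standing on the turntable, 24 mm in diameter, 72 mm from the axis, opposite the empty nest. The point is on its axis at gripping height, 58 mm above the bench; its top is 22 mm higher, the turntable's face 28 mm lower. Free of neighbours by 55 mm along the rim and by 46 mm towards the hub (a 10 mm high nut).
- empty_nest (a point): Centre of the empty nest (black disc with a red ring, 47 mm across) on the turntable's face, 72 mm from the axis. The three other nests hold steel tappets, 32 mm across, 26 mm high, fixed to the table.
- jaw (a joint): How far the spring jaw is pulled out, m: 0 shut (pushed towards the turntable by its spring), up to 0.065, growing along the fixture's -y. The spring pulls back with 4.5 N when shut and 1.5 N more for every 10 mm; it snaps shut when let go.
- tab (a point): The upright yellow pull tab on the jaw's blue carriage: 14 mm thick along the fixture's y (the pull direction), 36 mm wide along its x. The point is at the middle of its thickness and width at gripping height, 74 mm above the bench; the tab's top is 26 mm higher, the carriage's top 36 mm lower. The axes are those of the fixture.
- needle (a point): Tip of the yellow needle, which sticks out of the carriage over the white scale; it moves with the jaw. Axes are those of the fixture; its centre line along y is that of the tab.
- mark (a point): Top centre of the red clip on the scale, 10 mm wide along the fixture's y, 26 mm above the bench, fixed for this job 28 to 46 mm from where the needle starts. Axes are those of the fixture. The needle stands over it when both have the same place along the fixture's y.
- spare_tappet: A loose steel tappet, 32 mm across, 26 mm high, standing on the base plate; origin at the centre of its underside. Not to be moved.
- socket: A loose dark wrench socket, 28 mm across, 38 mm high, standing on the base plate; origin at the centre of its underside. Not to be moved.
- wrench: A loose wrench, 190 mm long, lying on the bench to the robot's left; origin under its middle. Not to be moved.
- screwdriver: A loose screwdriver, 200 mm long, lying on the bench to the robot's right; origin under its middle. Not to be moved.
- oil_bottle: A closed black bottle, 68 mm across, 170 mm high; origin at the centre of its underside. Not to be moved.
- grease_jar: A closed grey jar with a blue cap, 70 mm across, 80 mm high; origin at the centre of its underside. Not to be moved.
- piston: An aluminium piston, 75 mm across, 55 mm high, standing on the bench; origin at the centre of its underside. Not to be moved.

How it is judged:
By the outcome, as a careful person would: the job done as asked, in the order asked, and still so for the second after the job is handed in, while the arm keeps its last pose, push and grip.
It also fails if it takes over 42 s, if anything falls off the work surface, if the arm or the gripper's body presses on something with over 40 N, if the wrist force passes 120 N, or if a joint passes its speed limit or range.

### The arm

A 6-joint arm with a two-finger parallel gripper is mounted at the origin on the work surface. World frame = base frame: x ahead of the robot, y to its left, z up, the work surface at z = 0. Lengths are in m, angles in rad, forces in N, time in s.
With the tool pointing down it reaches from about 0.3 to 0.775 m from the base axis. Payload 14.6 kg.
Tool frame: the origin (TCP) lies midway between the tips of the shut fingers; the grasp point (between the pads) lies 19 mm behind it; z points along the fingers, y is the line along which they close (so a half turn about z gives the same grasp; the last joint's range is limited). The gripper opens to 94 mm and grips with 3 to 60 N. Pads are 16 mm wide; open, the fingers measure 119 mm over their backs; the gripper's body (75 mm by 177 mm) begins 78 mm behind the grasp point.
Start: joints at [-1.189, 0.3, 1.521, -0, 1.321, -0.067], TCP at [0.239, -0.496, 0.205] pointing down, gripper open.
Joint ranges: [-3.03, 3.03], [-0.79, 2.21], [0.23, 2.52], [-1.04, 4.18], [0, 3.07], [-2.55, 2.55]. Speed limits (rad/s): [2.22, 2.22, 2.57, 3.14, 3.14, 3.14].

### API

Orientations are given as [roll, pitch, yaw] about the fixed x, y, z axes, in that order (R = Rz(yaw) Ry(pitch) Rx(roll)).
In Python, from station import ctrl gives the robot as it stands. The module is installed in compiled form; this text tells all that it offers.
- The arm moves only by the tool servo_tool, never from a script. Its argument "plan" is a list of rows, each a list of 7 numbers: the opening in per cent of the stroke, from 0 (shut) to 100 (fully open), then the shift along the tool's x, y, z in m, then the turn, a rotation vector about the tool's x, y, z in rad. A call has exactly 8 rows; each row shifts and turns the commanded pose from where the row before left it, along the tool's axes as they then stand; what a row does not reach is not made up. A row lasts 1/8 s, in which the tool goes at most 62.5 mm and 10.7 degrees, less where a joint would pass 70% of its speed; a pose out of reach is approached as far as the arm can. A call with a gripper value outside its range is refused whole. The fingers move at their own pace and stop on an object; "force" is the grip in N (left out, the last holds). Time passes only in rows, so rows that do not move let the fingers close, or fill a call up. It gives the time, the measured TCP pose, the force, the opening and the grip force at its end, in the units of the state.
- ctrl.get_obs(): the state, without advancing time (a new reading comes with each control period).
- ctrl.camera(name): name is "scene" or "top" or "wrist"; returns a dict with "pixels" (400x640x3 uint8, red, green, blue), "z_map" (400x640 float32, m along the optical axis (not along the pixel's ray), 0 where there is no reading), "mtx" (3x3 intrinsics, pixels), "pose" (4x4, takes a point from camera to world coordinates). Camera axes: x right, y up, looking along -z (the intrinsics and any distortion apply to the point x, -y, -z); pixel columns grow to the right and rows downward; lengths in m; the calibration is good to about 2 mm. A picture is of the moment at which its call begins.
- ctrl.hand_in(): hands the job in; it is judged then, once.
The state is a dict: "time_s": time; "qpos": joint angles; "joint_vel": joint speeds; "tau": joint torques, N m; "ee_pos": TCP position; "eef_rot": TCP orientation; "force": force on the tool from outside, world axes, zero at the start; "moment": the same for the moment, N m; "grip_width": finger opening in m; "grip_force": force on a finger pad.
Only numpy, scipy, OpenCV 4.12 (cv2) and the standard library are available. Lean on these libraries where they do the work, as an engineer would, in place of code of your own. Each camera call takes 0.05 s, during which the arm holds its last target. There are 200 camera calls.

## Working session

There is one attempt and no reset: what is moved stays moved. The work goes in short steps, Python scripts to look and compute and a tool call to move; the robot and the scene stay as the last step left them, time stands still between calls to the robot, and variables do not carry over. Pictures are saved under pics/ and viewed, at most 10 in all, crops included, and the job is handed in when it is done.

Besides the shell and the picture viewer there is one more tool, called after "Emit:" as name([rows], argument=value, ...), one row to a line, values as JSON. servo_tool: Moves the arm, as the interface text tells. Its arguments: {"type":"object","properties":{"plan":{"type":"array","items":{"type":"array","items":{"type":"number"}}},"force":{"type":"number"}},"required":["plan"]}

```bash
mkdir -p pics; cat > h.py <<'E'
import numpy as np, cv2
from station import ctrl
def snap(n,f):
    c=ctrl.camera(n); cv2.imwrite('pics/'+f+'.png',c['pixels'][:,:,::-1]); np.savez('pics/'+f+'.npz',**c); return c
def load(f): return np.load('pics/'+f+'.npz')
def ray(c,u,v,z=None):
    K=c['mtx'];P=c['pose']
    d=np.array([(u-K[0,2])/K[0,0],-(v-K[1,2])/K[1,1],-1.])
    if z is None: return (P@np.r_[d*c['z_map'][int(v),int(u)],1])[:3]
    w=P[:3,:3]@d; o=P[:3,3]; return o+w*(z-o[2])/w[2]
E
python3 - <<'E'
from h import *
for n in('top','scene'): c=snap(n,n+'0'); print(n,c['mtx'],c['pose'],c.keys())
print(ctrl.get_obs())
E
```

```text
top [[441.47964592   0.         319.82695064]
 [  0.         441.47964592 195.66109641]
 [  0.           0.           1.        ]] [[ 0.00280754  0.9975457  -0.06996204  0.43153533]
 [-0.99993548  0.00357054  0.01078325 -0.01042643]
 [ 0.01100659  0.06992726  0.99749137  1.3179538 ]
 [ 0.          0.          0.          1.        ]] dict_keys(['pixels', 'z_map', 'mtx', 'pose'])
scene [[371.25775888   0.         322.95679102]
 [  0.         371.25775888 204.61618607]
 [  0.           0.           1.        ]] [[ 0.84676598 -0.40150303  0.34897378  0.92255156]
 [ 0.53190789  0.64869127 -0.54431023 -0.65878012]
 [-0.00783404  0.64652529  0.76285233  1.00940362]
 [ 0.          0.          0.          1.        ]] dict_keys(['pixels', 'z_map', 'mtx', 'pose'])
{'time_s': 0.1, 'qpos': array([-1.18862240e+00,  3.00411180e-01,  1.52152668e+00,  1.80264442e-06,
        1.32071134e+00, -6.65923404e-02]), 'joint_vel': array([ 0.00049014, -0.0017975 , -0.00043447, -0.00116251,  0.00094741,
       -0.00161107]), 'tau': array([ 1.49989999e-03, -5.32643294e+01, -3.53285122e+01,  7.09995534e-02,
        2.34946684e-02, -6.59221951e-05]), 'ee_pos': array([ 0.23853086, -0.49531455,  0.20494221]), 'eef_rot': array([-3.14053857e+00, -7.20480964e-05,  4.48765779e-01]), 'force': array([-0.14235907,  0.0081987 , -0.37612369]), 'moment': array([ 0.00151385,  0.00994884, -0.02118692]), 'grip_force': 0.0, 'grip_width': 0.09417381078596915}
```

```bash
python3 - <<'E'
import cv2
a=cv2.imread('pics/top0.png'); cv2.imwrite('pics/top0c.png',cv2.resize(a[60:360,170:470],(600,600),interpolation=cv2.INTER_CUBIC))
E
```

```text
(no output)
```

View pics/top0.png

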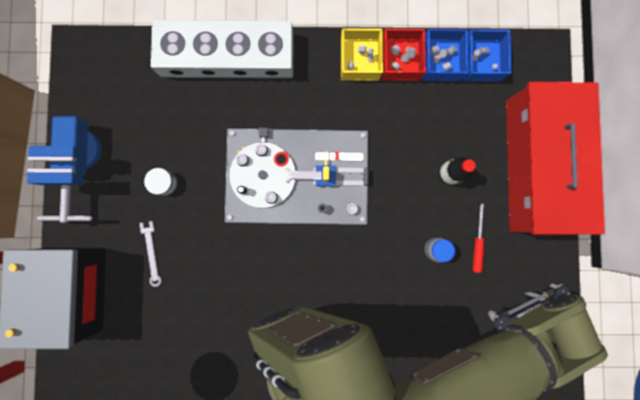

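View pics/scene0.png

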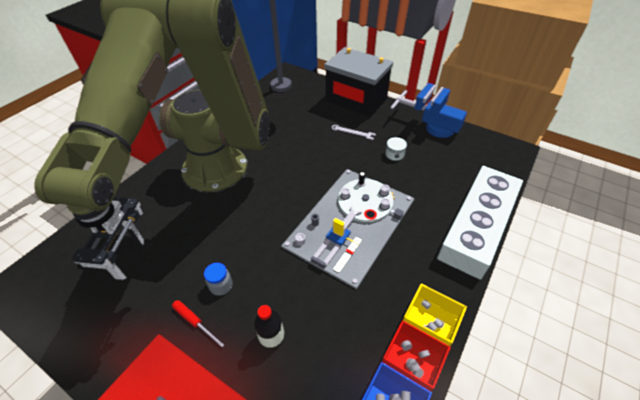

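The top view shows the fixture at about cols 226–367, rows 128–223, and its y axis runs to image left. The knob is near (242,190), the empty nest at (281,158), the tab at (326,172), and the red clip at (338,156). I'll enlarge that area.

```bash
python3 - <<'E'
import cv2
a=cv2.imread('pics/top0.png'); cv2.imwrite('pics/top0c.png',cv2.resize(a[120:230,220:375],(775,550),interpolation=cv2.INTER_CUBIC))
E
```

```text
(no output)
```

View pics/top0c.png

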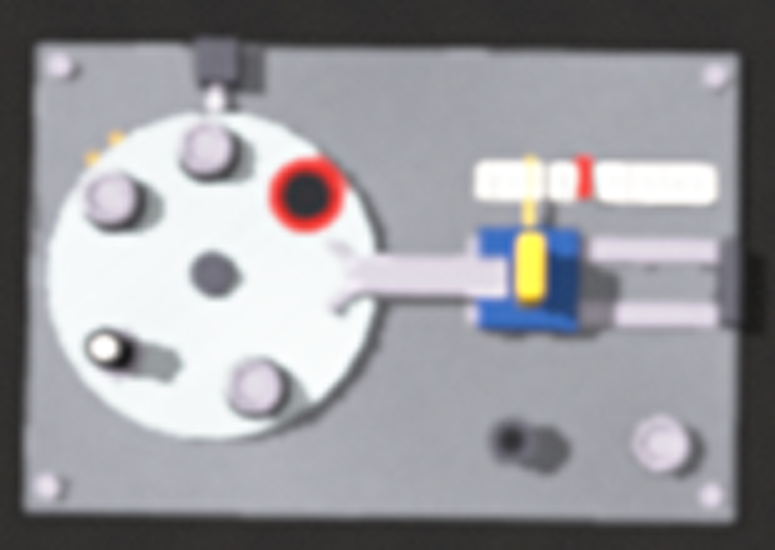

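The crop shows these points (crop pixels): pivot (213,273), knob top (105,347), nest (307,194), tab top (531,267), needle (531,165) and clip (585,178). The spare tappet is at (660,443) and the socket at (512,440).

```bash
python3 - <<'E'
from h import *
c=load('top0')
P={}
for n,u,v,z in [('piv',213,273,.03),('knob',106,348,.08),('nest',307,194,.03),('tab',531,267,.1),('needle',531,165,.03),('mark',585,178,.026),('c1',37,42,.012),('c2',738,55,.012),('c3',735,520,.012),('c4',25,512,.012),('spare',660,443,.038),('socket',512,440,.05)]:
    P[n]=ray(c,220+u/5,120+v/5,z); print(n,P[n].round(4))
d=P['knob']-P['piv'];print('r knob',np.hypot(*d[:2]),np.arctan2(d[1],d[0]))
d=P['piv']-P['nest'];print('r nest',np.hypot(*d[:2]),np.arctan2(d[1],d[0]))
for a,b in(('c2','c1'),('c3','c4'),('mark','mark'),('tab','piv')):
    d=P[b]-P[a]; print(np.arctan2(-d[0],d[1]))
E
```

```text
piv [0.5831 0.1435 0.03  ]
knob [0.5346 0.1971 0.08  ]
nest [0.6301 0.0889 0.03  ]
tab [ 0.579  -0.0411  0.1   ]
needle [ 0.6479 -0.0428  0.03  ]
mark [ 0.641  -0.0748  0.026 ]
c1 [0.7238 0.2524 0.012 ]
c2 [ 0.7181 -0.1673  0.012 ]
c3 [ 0.4397 -0.1642  0.012 ]
c4 [0.4432 0.2546 0.012 ]
spare [ 0.484  -0.1178  0.038 ]
socket [ 0.4849 -0.0316  0.05  ]
r knob 0.07223866225402566 2.3068794283341365
r nest 0.07201713487113871 2.2805974948281267
-0.013544606038805085
-0.008358759952672087
-0.0
-0.022551919521904044
```

```bash
cat >> h.py <<'E'
from scipy.spatial.transform import Rotation as R
def plan(tgt,yaw,n,op,dec=4):
    o=ctrl.get_obs(); p=o['ee_pos']; r=R.from_euler('xyz',o['eef_rot']); t=R.from_euler('xyz',[np.pi,0,yaw])
    rv=(r.inv()*t).as_rotvec()/n; d=(np.array(tgt)-p)/n
    for i in range(n):
        print([op]+[round(float(x),dec) for x in np.r_[r.inv().apply(d),rv]]); r=r*R.from_rotvec(rv)
    print('now',o['time_s'],p.round(4),o['eef_rot'].round(3),o['grip_width'],o['grip_force'],o['force'].round(1))
E
python3 -c "
from h import *
plan([.5335,.1965,.15],2.29,16,55,3)"
```

```text
[55, 0.035, -0.031, 0.003, -0.0, -0.0, -0.115]
[55, 0.039, -0.027, 0.003, -0.0, -0.0, -0.115]
[55, 0.041, -0.022, 0.003, -0.0, -0.0, -0.115]
[55, 0.044, -0.017, 0.003, -0.0, -0.0, -0.115]
[55, 0.045, -0.012, 0.003, -0.0, -0.0, -0.115]
[55, 0.047, -0.007, 0.003, -0.0, -0.0, -0.115]
[55, 0.047, -0.001, 0.003, -0.0, -0.0, -0.115]
[55, 0.047, 0.004, 0.003, -0.0, -0.0, -0.115]
[55, 0.046, 0.009, 0.003, -0.0, -0.0, -0.115]
[55, 0.045, 0.015, 0.003, -0.0, -0.0, -0.115]
[55, 0.043, 0.02, 0.003, -0.0, -0.0, -0.115]
[55, 0.04, 0.024, 0.003, -0.0, -0.0, -0.115]
[55, 0.037, 0.029, 0.003, -0.0, -0.0, -0.115]
[55, 0.034, 0.033, 0.003, -0.0, -0.0, -0.115]
[55, 0.03, 0.037, 0.003, -0.0, -0.0, -0.115]
[55, 0.025, 0.04, 0.003, -0.0, -0.0, -0.115]
now 0.1 [ 0.2385 -0.4953  0.2049] [-3.141 -0.     0.449] 0.09417381078596915 0.0 [-0.1  0.  -0.4]
```

Emit:
servo_tool([
  [55, 0.035, -0.031, 0, 0, 0, -0.115],
  [55, 0.039, -0.027, 0, 0, 0, -0.115],
  [55, 0.041, -0.022, 0, 0, 0, -0.115],
  [55, 0.044, -0.017, 0, 0, 0, -0.115],
  [55, 0.045, -0.012, 0, 0, 0, -0.115],
  [55, 0.047, -0.007, 0, 0, 0, -0.115],
  [55, 0.047, -0.001, 0, 0, 0, -0.115],
  [55, 0.047, 0.004, 0, 0, 0, -0.115],
])

```text
time_s: 1.1
ee_pos: [0.3862, -0.1479, 0.2054]
eef_rot: [-3.142, -0.0, 1.372]
force: [-0.2, -1.4, 0.3]
grip_width: 0.0514
grip_force: 0.0
```

Emit:
servo_tool([
  [55, 0.046, 0.009, 0.006, 0, 0, -0.115],
  [55, 0.045, 0.015, 0.006, 0, 0, -0.115],
  [55, 0.043, 0.02, 0.006, 0, 0, -0.115],
  [55, 0.04, 0.024, 0.006, 0, 0, -0.115],
  [55, 0.037, 0.029, 0.006, 0, 0, -0.115],
  [55, 0.034, 0.033, 0.006, 0, 0, -0.115],
  [55, 0.03, 0.037, 0.006, 0, 0, -0.115],
  [55, 0.025, 0.04, 0.006, 0, 0, -0.115],
])

```text
time_s: 2.1
ee_pos: [0.5343, 0.1994, 0.1569]
eef_rot: [-3.141, -0.0, 2.293]
force: [0.2, -0.1, 0.7]
grip_width: 0.0516
grip_force: 0.0
```

```bash
python3 -c "
from h import *
c=snap('wrist','w1')
print(c['mtx'],c['pose'])
plan([.5335,.1965,.039],2.29,1,55)"
```

```text
[[295.75053182   0.         315.24735043]
 [  0.         295.75053182 199.35128147]
 [  0.           0.           1.        ]] [[ 0.75075775 -0.64173858 -0.15663457  0.48902102]
 [ 0.66057627  0.72886509  0.17998519  0.25076351]
 [-0.00133797 -0.23859436  0.9711184   0.33700676]
 [ 0.          0.          0.          1.        ]]
[55, -0.0042, -0.0057, 0.1168, -0.0003, -0.0012, 0.0106]
now 2.15 [0.5351 0.2033 0.1558] [-3.141e+00 -1.000e-03  2.301e+00] 0.05192363543292412 0.0 [ 1.   3.9 -0.8]
```

View pics/w1.png

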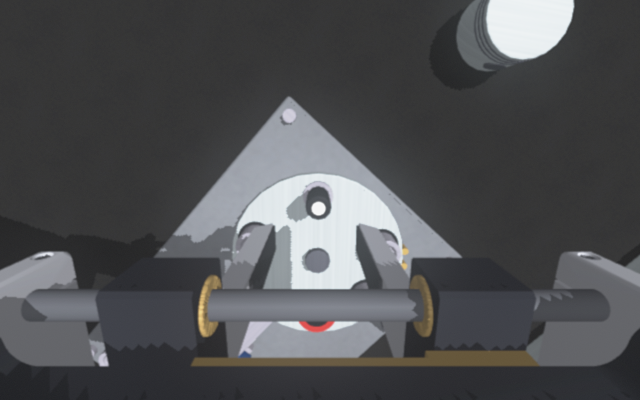

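The wrist view shows the knob's white top at (318,208) and the hub nut at (316,260), with the fingers on either side of the knob line.

```bash
python3 -c "
from h import *
c=load('w1')
k=ray(c,318,208,.08);h=ray(c,316,260,.04);print(k,h,np.hypot(*(k-h)[:2]),np.arctan2(*(k-h)[1::-1]))
o=ctrl.get_obs();print(o['ee_pos'],o['time_s'],o['joint_vel'])
plan([*k[:2],.039],2.29,1,55)"
```

```text
[0.53763892 0.19874355 0.08      ] [0.58246658 0.1452     0.04      ] 0.0698314387116334 2.267823231686873
[0.53507738 0.20329638 0.1558369 ] 2.15 [-0.06252206 -0.05276712  0.07772263 -0.00351801 -0.01327744  0.06435925]
[55, -0.0052, -0.0011, 0.1168, -0.0003, -0.0012, 0.0106]
now 2.15 [0.5351 0.2033 0.1558] [-3.141e+00 -1.000e-03  2.301e+00] 0.05192363543292412 0.0 [ 1.   3.9 -0.8]
```

Emit:
servo_tool([
  [55, -0.0005, 0.003, 0.019, 0, 0, 0],
  [55, 0, 0, 0.019, 0, 0, 0],
  [55, 0, 0, 0.019, 0, 0, 0],
  [55, 0, 0, 0.019, 0, 0, 0],
  [55, 0, 0, 0.019, 0, 0, 0],
  [55, 0, 0, 0.019, 0, 0, 0],
  [55, 0, 0, 0, 0, 0, 0],
  [20, 0, 0, 0, 0, 0, 0],
], force=30)

```text
time_s: 3.15
ee_pos: [0.5369, 0.1993, 0.0439]
eef_rot: [3.141, 0.0, 2.288]
force: [-0.1, -0.3, 0.4]
grip_width: 0.045
grip_force: 0.0
```

Emit:
servo_tool([
  [0, 0, 0, 0, 0, 0, 0],
  [0, 0, 0, 0, 0, 0, 0],
  [0, 0, 0, 0, 0, 0, 0],
  [0, 0, 0, 0, 0, 0, 0],
  [0, 0, 0, 0, 0, 0, 0],
  [0, 0, 0, 0, 0, 0, 0],
  [0, 0, 0, 0, 0, 0, 0],
  [0, 0, 0, 0, 0, 0, 0],
])

```text
time_s: 4.15
ee_pos: [0.5368, 0.1996, 0.0439]
eef_rot: [3.141, 0.0, 2.289]
force: [-0.6, -0.4, 5.1]
grip_width: 0.0237
grip_force: 30.0
```

Emit:
servo_tool([
  [0, -0.00014, 0.0032, 0, 0, 0, 0.0444],
  [0, -0.00014, 0.0032, 0, 0, 0, 0.0444],
  [0, -0.00014, 0.0032, 0, 0, 0, 0.0444],
  [0, -0.00014, 0.0032, 0, 0, 0, 0.0444],
  [0, -0.00014, 0.0032, 0, 0, 0, 0.0444],
  [0, -0.00014, 0.0032, 0, 0, 0, 0.0444],
  [0, -0.00014, 0.0032, 0, 0, 0, 0.0444],
  [0, -0.00014, 0.0032, 0, 0, 0, 0.0444],
])

```text
time_s: 5.15
ee_pos: [0.5589, 0.2128, 0.0439]
eef_rot: [3.141, -0.001, 1.932]
force: [-1.7, 3.1, 5.4]
grip_width: 0.0239
grip_force: 30.0
```

Emit:
servo_tool([
  [0, -0.00014, 0.0032, 0, 0, 0, 0.0444],
  [0, -0.00014, 0.0032, 0, 0, 0, 0.0444],
  [0, -0.00014, 0.0032, 0, 0, 0, 0.0444],
  [0, -0.00014, 0.0032, 0, 0, 0, 0.0444],
  [0, -0.00014, 0.0032, 0, 0, 0, 0.0444],
  [0, 0, 0, 0, 0, 0, 0],
  [0, 0, 0, 0, 0, 0, 0],
  [0, 0, 0, 0, 0, 0, 0],
])

```text
time_s: 6.15
ee_pos: [0.5733, 0.2164, 0.0439]
eef_rot: [-3.14, -0.001, 1.712]
force: [-10.0, 2.8, 10.7]
grip_width: 0.024
grip_force: 30.0
```

```bash
python3 -c "
from h import *
plan([.5838,.2160,.0439],1.58,3,0)"
```

```text
[0, -0.0006, 0.0034, -0.0, -0.0007, -0.0002, 0.044]
[0, -0.0005, 0.0035, -0.0, -0.0007, -0.0002, 0.044]
[0, -0.0003, 0.0035, -0.0, -0.0007, -0.0002, 0.044]
now 6.15 [0.5733 0.2164 0.0439] [-3.140e+00 -1.000e-03  1.712e+00] 0.023980664993512035 30.00381052494049 [-10.    2.8  10.7]
```

Emit:
servo_tool([
  [0, -0.0003, 0.0033, 0, 0, 0, 0.044],
  [0, -0.0003, 0.0033, 0, 0, 0, 0.044],
  [0, -0.0003, 0.0033, 0, 0, 0, 0.044],
  [0, 0, 0, 0, 0, 0, 0],
  [0, 0, 0, 0, 0, 0, 0],
  [0, 0, 0, 0, 0, 0, 0],
  [0, 0, 0, 0, 0, 0, 0],
  [0, 0, 0, 0, 0, 0, 0],
])

```text
time_s: 7.15
ee_pos: [0.5848, 0.2165, 0.0437]
eef_rot: [3.14, -0.001, 1.58]
force: [3.5, 4.3, 1.8]
grip_width: 0.0236
grip_force: 30.0
```

```bash
python3 -c "
from h import *
plan([.5838,.2160,.0439],1.58,1,0)
c=snap('top','t2'); cv2.imwrite('pics/t2c.png',cv2.resize(c['pixels'][120:230,220:375,::-1],(775,550),interpolation=cv2.INTER_CUBIC))"
```

```text
[0, -0.0005, -0.001, -0.0002, 0.0017, -0.0012, -0.0003]
now 7.15 [0.5848 0.2165 0.0437] [ 3.14e+00 -1.00e-03  1.58e+00] 0.023564076354651426 30.00326782464981 [3.5 4.3 1.8]
```

View pics/t2c.png

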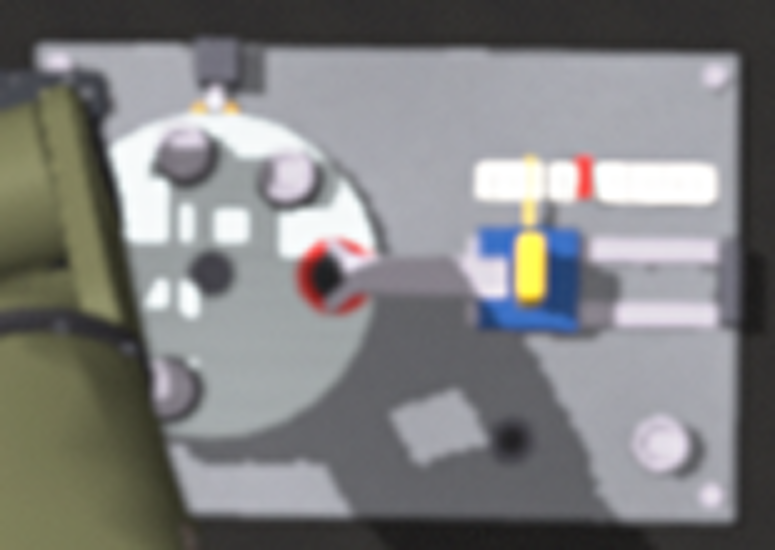

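The ball now sits at (215,98) between the two brass pins, and the red nest (333,274) is in front of the jaw. Next I release the knob and lift.

Emit:
servo_tool([
  [55, 0, 0, 0, 0, 0, 0],
  [55, 0, 0, 0, 0, 0, 0],
  [55, 0, 0, 0, 0, 0, 0],
  [55, 0, 0, -0.01, 0, 0, 0],
  [55, 0, 0, -0.02, 0, 0, 0],
  [55, 0, 0, -0.03, 0, 0, 0],
  [55, 0, 0, -0.03, 0, 0, 0],
  [55, 0, 0, -0.02, 0, 0, 0],
])

```text
time_s: 8.2
ee_pos: [0.5847, 0.216, 0.1568]
eef_rot: [3.139, -0.001, 1.58]
force: [-0.4, 0.9, 0.0]
grip_width: 0.0517
grip_force: 0.0
```

```bash
python3 -c "
from h import *
plan([.579,-.041,.15],-.011,14,55)"
```

```text
[55, -0.0184, -0.0006, 0.0005, 0.0001, -0.0002, 0.1136]
[55, -0.0183, 0.0015, 0.0005, 0.0001, -0.0002, 0.1136]
[55, -0.018, 0.0036, 0.0005, 0.0001, -0.0002, 0.1136]
[55, -0.0175, 0.0056, 0.0005, 0.0001, -0.0002, 0.1136]
[55, -0.0167, 0.0075, 0.0005, 0.0001, -0.0002, 0.1136]
[55, -0.0158, 0.0094, 0.0005, 0.0001, -0.0002, 0.1136]
[55, -0.0146, 0.0111, 0.0005, 0.0001, -0.0002, 0.1136]
[55, -0.0133, 0.0127, 0.0005, 0.0001, -0.0002, 0.1136]
[55, -0.0117, 0.0141, 0.0005, 0.0001, -0.0002, 0.1136]
[55, -0.0101, 0.0154, 0.0005, 0.0001, -0.0002, 0.1136]
[55, -0.0082, 0.0164, 0.0005, 0.0001, -0.0002, 0.1136]
[55, -0.0063, 0.0172, 0.0005, 0.0001, -0.0002, 0.1136]
[55, -0.0043, 0.0178, 0.0005, 0.0001, -0.0002, 0.1136]
[55, -0.0023, 0.0182, 0.0005, 0.0001, -0.0002, 0.1136]
now 8.2 [0.5847 0.216  0.1568] [ 3.139e+00 -1.000e-03  1.580e+00] 0.05172362902945368 0.0 [-0.4  0.9  0. ]
```

Emit:
servo_tool([
  [55, -0.0184, -0.0006, 0, 0, 0, 0.1136],
  [55, -0.0183, 0.0015, 0, 0, 0, 0.1136],
  [55, -0.018, 0.0036, 0, 0, 0, 0.1136],
  [55, -0.0175, 0.0056, 0, 0, 0, 0.1136],
  [55, -0.0167, 0.0075, 0, 0, 0, 0.1136],
  [55, -0.0158, 0.0094, 0, 0, 0, 0.1136],
  [55, -0.0146, 0.0111, 0, 0, 0, 0.1136],
  [55, -0.0133, 0.0127, 0, 0, 0, 0.1136],
])

```text
time_s: 9.2
ee_pos: [0.5811, 0.0684, 0.1552]
eef_rot: [3.141, -0.001, 0.667]
force: [0.1, 0.6, 0.3]
grip_width: 0.0518
grip_force: 0.0
```

Emit:
servo_tool([
  [55, -0.0117, 0.0141, 0, 0, 0, 0.1136],
  [55, -0.0101, 0.0154, 0, 0, 0, 0.1136],
  [55, -0.0082, 0.0164, 0, 0, 0, 0.1136],
  [55, -0.0063, 0.0172, 0, 0, 0, 0.1136],
  [55, -0.0043, 0.0178, 0, 0, 0, 0.1136],
  [55, -0.0023, 0.0182, 0, 0, 0, 0.1136],
  [55, 0, 0, 0, 0, 0, 0],
  [55, 0, 0, 0, 0, 0, 0],
])

```text
time_s: 10.2
ee_pos: [0.5786, -0.0405, 0.1542]
eef_rot: [-3.142, -0.001, -0.008]
force: [0.0, 0.4, 0.3]
grip_width: 0.0517
grip_force: 0.0
```

```bash
python3 -c "
from h import *
c=snap('wrist','w2')
plan([.579,-.041,.055],-.011,1,55)"
```

```text
[55, 0.0003, 0.0006, 0.099, -0.0, -0.0006, 0.0028]
now 10.25 [ 0.5786 -0.0404  0.154 ] [-3.142e+00 -1.000e-03 -8.000e-03] 0.05187357627235705 0.0 [-0.  -0.8  0.7]
```

View pics/w2.png

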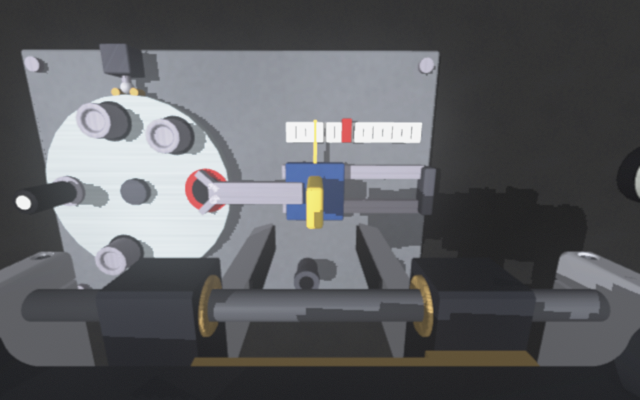

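The wrist view shows the tab top around (315,217), the needle tip at (315,122) and the red clip centre at (347,130). The ball is still in its detent at (125,88).

```bash
python3 -c "
from h import *
c=load('w2')
img=c['pixels'][100:240,260:400].astype(int); r,g,b=img[...,0],img[...,1],img[...,2]
red=(r>130)&(g<60)&(b<60); yel=(r>150)&(g>120)&(b<90)
v,u=np.nonzero(red); U,V=u.mean()+260,v.mean()+100; print('red',U,V,u.min()+260,u.max()+260); m=ray(c,U,V,.026); print(m, ray(c,U,V))
v,u=np.nonzero(yel)
for s in range(115,235,8):
    k=(v+100>=s)&(v+100<s+8)
    if k.any(): uu,vv=u[k].mean()+260,v[k].mean()+100; print(uu,vv,u[k].min()+260,u[k].max()+260,ray(c,uu,vv).round(4),ray(c,uu,vv,.03).round(4),ray(c,uu,vv,.1).round(4))
"
```

```text
<string>:6: RuntimeWarning: Mean of empty slice.
  ret = ret.dtype.type(ret / rcount)
Traceback (most recent call last):
ValueError: zero-size array to reduction operation minimum which has no identity
```

```bash
cat > meas.py <<'E'
from h import *
def meas(f,box=(100,240,260,400)):
    c=load(f); a,b_,l,rr=box
    hsv=cv2.cvtColor(np.ascontiguousarray(c['pixels'][a:b_,l:rr]),cv2.COLOR_RGB2HSV).astype(int)
    H,S,V=hsv[...,0],hsv[...,1],hsv[...,2]
    red=((H<8)|(H>172))&(S>140)&(V>90); yel=(H>18)&(H<35)&(S>110)&(V>90)
    v,u=np.nonzero(red); k=u>55 if f=='w2' else u>-1; U,W=u[k].mean()+l,v[k].mean()+a
    print('red',U,W,u[k].min()+l,u[k].max()+l,v[k].min()+a,v[k].max()+a,ray(c,U,W,.026).round(4),ray(c,U,W).round(4))
    v,u=np.nonzero(yel)
    for s in range(115,235,8):
        k=(v+a>=s)&(v+a<s+8)
        if k.any(): uu,vv=u[k].mean()+l,v[k].mean()+a; print('y',round(uu,1),round(vv,1),u[k].min()+l,u[k].max()+l,ray(c,uu,vv).round(4),ray(c,uu,vv,.03).round(4),ray(c,uu,vv,.1).round(4))
E
python3 -c "
from meas import *
meas('w2')"
```

```text
red 346.2988505747127 129.70114942528735 343 350 119 141 [ 0.6444 -0.0732  0.026 ] [ 0.6444 -0.073   0.0279]
y 315.0 121.5 315 315 [ 0.6525 -0.0415  0.0367] [ 0.6526 -0.0415  0.03  ] [ 0.6515 -0.0416  0.1   ]
y 314.7 143.8 314 316 [ 0.6311 -0.0411  0.0362] [ 0.6308 -0.0411  0.03  ] [ 0.6347 -0.0412  0.1   ]
y 314.5 150.5 314 315 [ 0.6245 -0.0408  0.0358] [ 0.6241 -0.0408  0.03  ] [ 0.6295 -0.041   0.1   ]
y 314.5 158.5 314 315 [ 0.6167 -0.0407  0.0373] [ 0.616  -0.0407  0.03  ] [ 0.6233 -0.0409  0.1   ]
y 313.5 177.5 310 317 [ 0.5997 -0.0396  0.0503] [ 0.5963 -0.0395  0.03  ] [ 0.6081 -0.04    0.1   ]
y 313.5 182.8 308 320 [ 0.5995 -0.0398  0.0773] [ 0.5906 -0.0394  0.03  ] [ 0.6038 -0.0399  0.1   ]
y 314.4 190.6 307 322 [ 0.5974 -0.0406  0.1001] [ 0.5824 -0.0403  0.03  ] [ 0.5974 -0.0406  0.1   ]
y 314.5 198.5 307 322 [ 0.5911 -0.0406  0.1014] [ 0.5738 -0.0403  0.03  ] [ 0.5908 -0.0406  0.1   ]
y 314.4 206.5 307 322 [ 0.5846 -0.0405  0.102 ] [ 0.565  -0.0402  0.03  ] [ 0.5841 -0.0405  0.1   ]
y 314.0 214.5 307 321 [ 0.5775 -0.0401  0.1011] [ 0.5561 -0.0396  0.03  ] [ 0.5772 -0.0401  0.1   ]
y 313.9 222.5 307 321 [ 0.5708 -0.04    0.1015] [ 0.5471 -0.0395  0.03  ] [ 0.5703 -0.04    0.1   ]
y 313.1 227.1 308 319 [ 0.5665 -0.0393  0.101 ] [ 0.5418 -0.0386  0.03  ] [ 0.5662 -0.0393  0.1   ]
```

Emit:
servo_tool([
  [55, 0.004, 0, 0.018, 0, 0, 0],
  [55, 0, 0, 0.018, 0, 0, 0],
  [55, 0, 0, 0.018, 0, 0, 0],
  [55, 0, 0, 0.018, 0, 0, 0],
  [55, 0, 0, 0.018, 0, 0, 0],
  [55, 0, 0, 0.009, 0, 0, 0],
  [55, 0, 0, 0, 0, 0, 0],
  [20, 0, 0, 0, 0, 0, 0],
], force=40)

```text
time_s: 11.25
ee_pos: [0.5829, -0.0411, 0.0551]
eef_rot: [3.142, -0.001, -0.011]
force: [-0.2, 0.8, 0.0]
grip_width: 0.0448
grip_force: 0.0
```

Emit:
servo_tool([
  [0, 0, 0, 0, 0, 0, 0],
  [0, 0, 0, 0, 0, 0, 0],
  [0, 0, 0, 0, 0, 0, 0],
  [0, 0, 0, 0, 0, 0, 0],
  [0, 0, 0, 0, 0, 0, 0],
  [0, 0, 0, 0, 0, 0, 0],
  [0, 0, 0, 0, 0, 0, 0],
  [0, 0, 0, 0, 0, 0, 0],
])

```text
time_s: 12.25
ee_pos: [0.5826, -0.0407, 0.0546]
eef_rot: [-3.141, -0.0, -0.011]
force: [-0.7, 5.6, 3.2]
grip_width: 0.014
grip_force: 40.0
```

Emit:
servo_tool([
  [0, 0, 0.003, 0, 0, 0, 0],
  [0, 0, 0.006, 0, 0, 0, 0],
  [0, 0, 0.006, 0, 0, 0, 0],
  [0, 0, 0.006, 0, 0, 0, 0],
  [0, 0, 0.006, 0, 0, 0, 0],
  [0, 0, 0.003, 0, 0, 0, 0],
  [0, 0, 0.002, 0, 0, 0, 0],
  [0, 0, 0, 0, 0, 0, 0],
])

```text
time_s: 13.25
ee_pos: [0.5822, -0.0724, 0.0546]
eef_rot: [-3.141, -0.0, -0.011]
force: [-1.1, 8.2, 3.6]
grip_width: 0.0137
grip_force: 40.0
```

Emit:
servo_tool([
  [0, 0, 0, 0, 0, 0, 0],
  [0, 0, 0, 0, 0, 0, 0],
  [0, 0, 0, 0, 0, 0, 0],
  [0, 0, 0, 0, 0, 0, 0],
  [0, 0, 0, 0, 0, 0, 0],
  [0, 0, 0, 0, 0, 0, 0],
  [0, 0, 0, 0, 0, 0, 0],
  [0, 0, 0, 0, 0, 0, 0],
])

```text
time_s: 14.25
ee_pos: [0.5822, -0.0723, 0.0547]
eef_rot: [-3.141, -0.0, -0.01]
force: [0.4, 9.0, 3.6]
grip_width: 0.0139
grip_force: 40.0
```

```bash
python3 -c "
from h import *
c=snap('wrist','w3'); t=snap('top','t3'); s=snap('scene','s3')
A=cv2.resize(c['pixels'][60:260,160:480],(640,400)); B=cv2.resize(t['pixels'][120:190,250:370],(342,200)); C=cv2.resize(s['pixels'][170:290,280:420],(233,200))
o=np.zeros((600,640,3),np.uint8);o[:400]=A;o[400:,:342]=B;o[400:,350:583]=C
cv2.imwrite('pics/m3.png',o[:,:,::-1])"
```

```text
(no output)
```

View pics/m3.png

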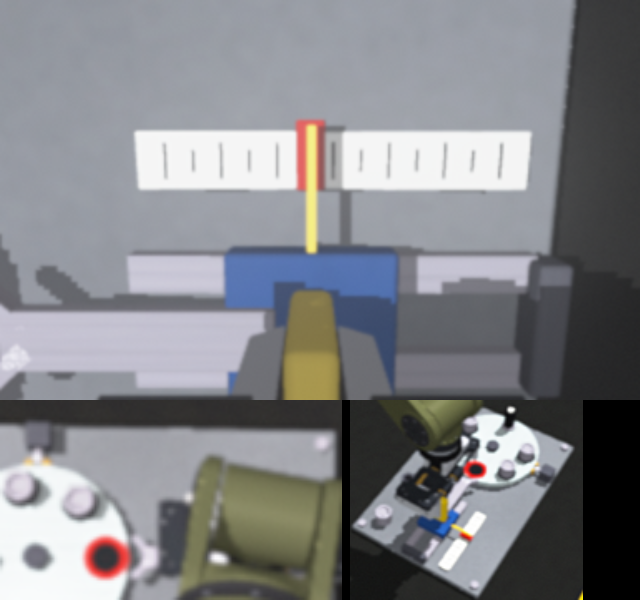

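The close view shows the needle (col 312) over the red clip (cols 296–325), within about 0.5 mm. The ball is still in its detent and the tab is gripped, so I'm handing in.

```bash
python3 -c "
from station import ctrl
print(ctrl.hand_in())"
```

```text
the job is handed in; nothing more can be done
None
```

The job is handed in: the table is clicked into its detent with the empty nest in front of the jaw, and the gripper is still holding the tab with the needle about 0.5 mm from the middle of the red clip, at about 14.4 s.

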